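# Swing the stand magnifier over the pointed sherd

## Robot

A 7-joint arm with a two-finger parallel gripper is mounted at the origin on a cart in front of the work surface, level with it; the furniture and walls round the work are solid. World frame = base frame: x ahead of the robot, y to its left, z up, the work surface at z = 0. Lengths are in mm, angles in rad, forces in N, time in s.
With the tool pointing down it reaches from about 400 to 900 mm from the base axis. Payload 5.6 kg.
Tool frame: the origin (TCP) lies at the very end of the fingers, on their centre line; the grasp point (between the pads) lies 19 mm behind it; z points along the fingers, y is the line along which they close (so a half turn about z gives the same grasp; the last joint's range is limited). The gripper opens to 92 mm and grips with 3 to 60 N. Pads are 20 mm wide; open, the fingers measure 128 mm over their backs; the gripper's body (75 mm by 189 mm) begins 69 mm behind the grasp point.
Start: joints at [1.159, 0.468, -0.012, 1.603, 0.006, 1.071, -0.056], TCP at [234.282, -606.317, 214.592] pointing down, gripper open.
Joint ranges: [-2.53, 2.53], [-0.31, 2.02], [-1.57, 1.55], [0.28, 2.44], [-1.29, 4.43], [0.15, 1.84], [-2.92, 2.92]. Speed limits (rad/s): [2.57, 2.57, 3.14, 3.14, 3.14, 3.14, 3.14].

## Interface

Orientations are given as a rotation vector (axis times angle).
In Python, from bench import env, cams gives the robot as it stands. The module is installed in compiled form; this text tells all that it offers.
- The arm moves only by the tool jog_arm, never from a script. Its argument "deltas" is a list of rows, each a list of 7 numbers: the closure, from 0 (fully open) to 1 (shut), then the shift along the world's x, y, z each as a share of 15 cm, from -1 to 1, then the turn, a rotation vector about the world's x, y, z each as a share of pi rad, from -1 to 1. A call has 1 to 8 rows; each row is the pose to reach, as a shift and turn from the pose commanded when the call began, turning the shorter way round; what a row does not reach only later rows make up. A row lasts 1/8 s, in which the tool goes at most 62.5 mm and 10.7 degrees, less where a joint would pass 70% of its speed; a pose out of reach is approached as far as the arm can. A call with a number of a shift or a turn outside -1 to 1 is refused whole. A call with a gripper value outside its range is refused whole. The fingers move at their own pace and stop on an object; the grip force is fixed at half the most. Time passes only in rows, so rows that repeat a pose let the fingers close. It gives the time, the measured TCP pose, the force, the opening and the grip force at its end, in the units of the state.
- env.read_state(): the state, without advancing time (a new reading comes with each control period).
- cams.read_camera(name): name is "scene" or "top"; returns a dict with "pixels" (384x512x3 uint8, red, green, blue), "camera_matrix" (3x3 intrinsics, pixels), "cam_to_world" (4x4, takes a point from camera to world coordinates). Camera axes: x right, y down, z forward; pixel columns grow to the right and rows downward; lengths in mm; the calibration is good to about 2 mm. A picture is of the moment at which its call begins. There is no depth.
- env.hand_in(): hands the job in; it is judged then, once.
The state is a dict: "t": time; "joint_positions": joint angles; "joint_velocities": joint speeds; "joint_torque": joint torques, N m; "tcp_pos": TCP position; "tcp_rot": TCP orientation; "force": force on the tool from outside, world axes, zero at the start; "wrist_torque": the same for the moment, N m; "gripper_width": finger opening in mm; "grip_force": force on a finger pad.
Only numpy, scipy, OpenCV 4.12 (cv2) and the standard library are available. Lean on these libraries where they do the work, as an engineer would, in place of code of your own. Each camera call takes 0.05 s, during which the arm holds its last target. There are 200 camera calls.

## Task

Set up the small jointed magnifier on the round foot (not the big ring lamp) for looking at the longer, pointed sherd that lies on a foam pad (not the squarish one on the other pad): tip the raised lens down until it is fully level and swing the two bars so that the lens stands centred over that sherd, the whole of it within the ring seen from straight above. Leave the sherds, their pads and everything else on the table where they are, and let go of the magnifier.

Things in the scene. Friction and masses are not known exactly. Their poses are not given: they have to be found in the camera images.
- post_top (a point): axis of the magnifier's upright post, 190 mm above the table, at the middle height of the bars. The stand is a round dark foot (110 mm across, 34 mm high, fixed to the table) with a 16 mm post. Everything of the magnifier that swings lies between 178 and 210 mm above the table, except the lens while it is tipped up. Wheels of 20 mm diameter top the post and the elbow (top at 210 mm).
- elbow (a point): axis of the elbow, the vertical hinge between the inner and the outer bar, 170 mm from the post axis, 190 mm above the table. The inner bar is straight, 12 mm wide and 14 mm high, from post to elbow; round knuckles of 26 mm diameter at both its ends.
- tip_axis (a point): far end of the outer bar: middle of the horizontal axis, square to the bar, on which the lens tips; 110 mm from the elbow axis, 190 mm above the table. The outer bar is straight, 12 mm wide and 14 mm high, with a fork 32 mm wide in its last 17 mm.
- lens_centre (a point): centre of the lens: clear glass in a black ring, 100 mm outer and 86 mm inner diameter, 12 mm thick. It lies 60 mm from the tip axis, in line with the outer bar, so that with a level lens it is 170 mm from the elbow and 190 mm above the table. The outermost point of the ring is 110 mm from the tip axis.
- inner_bar (a joint): swing of the inner bar about the post, rad, counter-clockwise seen from above; range -1.15 to 2.55, near 0 at the start. Stiff (1.4 N m, about 11 N at 130 mm from the post) and stays where it is left. Swinging it carries the outer bar and lens along.
- outer_bar (a joint): swing of the outer bar about the elbow, rad, counter-clockwise seen from above; -0.2: in line with the inner bar, straight on; range -0.5 to 2.4, near 0 at the start. Easier (0.25 N m, about 1.5 N at the lens), so pushing the outer bar or the lens sideways turns the elbow while the stiffer inner bar stays. Stays where it is left.
- lens (a joint): tipping of the lens, rad; 0: level, against its stop; positive: its outer edge raised above the bar (range 0 to 1.0). Stays where it is left; pressing the outer edge down takes about 2 N.
- pointed_sherd_centre (a point): centre of the sherd to be looked at: a pointed, roughly triangular porcelain fragment, 48x30 mm, 10 mm thick, lying loose on a black foam pad; this point is 28 mm above the table.
- square_sherd_centre (a point): centre of the other sherd: squarish porcelain fragment, 36x33 mm, 10 mm thick, loose on the other black foam pad; not to be looked at, leave it there.
- pad_a: black foam pad under the pointed sherd, 75x110x23 mm, loose; origin at the centre of its underside, long side along its y axis.
- pad_b: the like foam pad under the squarish sherd.
- swab_cup: clear plastic cup with swabs, 64x78x100 mm, loose bystander; origin at the underside.
- eraser: small eraser, 21x45x12 mm, loose bystander; origin at the centre of its underside.

How it is judged:
By the outcome, as a careful person would: the job done as asked, in the order asked, and still so for the second after the job is handed in, with the robot touching nothing.
It also fails if it takes over 61 s, if anything falls off the work surface, if the arm or the gripper's body presses on something with over 40 N, if the wrist force passes 120 N, or if a joint passes its speed limit or range.

## Working session

There is one attempt and no reset: what is moved stays moved. The work goes in short steps, Python scripts to look and compute and a tool call to move; the robot and the scene stay as the last step left them, time stands still between calls to the robot, and variables do not carry over. Pictures are saved under pics/ and viewed, at most 10 in all, crops included, and the job is handed in when it is done.

Besides the shell and the picture viewer there is one more tool, called as name(argument=value, ...), one argument or row to a line, values as JSON. jog_arm: Moves the arm, as the interface text tells. Its arguments: {"type":"object","properties":{"deltas":{"type":"array"}},"required":["deltas"]}

```bash
mkdir -p pics
cat > h.py <<'E'
import numpy as np,cv2
from bench import env,cams
def ray(c,u,v,z):
    K=c["camera_matrix"];T=c["cam_to_world"]
    d=T[:3,:3]@np.linalg.solve(K,[u,v,1.]);o=T[:3,3]
    return o+d*(z-o[2])/d[2]
def proj(c,p):
    T=np.linalg.inv(c["cam_to_world"]);q=c["camera_matrix"]@(T[:3,:3]@np.array(p,float)+T[:3,3]);return q[:2]/q[2]
def snap(n,tag):
    c=cams.read_camera(n);cv2.imwrite(f"pics/{tag}.png",cv2.cvtColor(c["pixels"],cv2.COLOR_RGB2BGR));return c
E
python3 - <<'E'
from h import *
for n in("top","scene"):
    c=snap(n,n+"0");print(n,c["camera_matrix"].tolist(),c["cam_to_world"].round(3).tolist())
s=env.read_state();print(s)
E
```

```text
top [[418.48979968478244, 0.0, 252.36239642233753], [0.0, 418.48979968478244, 185.80924328986546], [0.0, 0.0, 1.0]] [[-0.014, -0.998, 0.061, 478.313], [-1.0, 0.014, 0.01, -2.756], [-0.011, -0.061, -0.998, 1275.518], [0.0, 0.0, 0.0, 1.0]]
scene [[418.52041250084346, 0.0, 264.2504649489996], [0.0, 418.52041250084346, 193.12501600417147], [0.0, 0.0, 1.0]] [[-0.901, -0.286, 0.328, 181.575], [-0.434, 0.559, -0.706, 753.12], [0.019, -0.778, -0.628, 798.056], [0.0, 0.0, 0.0, 1.0]]
{'t': 0.1, 'joint_positions': array([ 1.1590024 ,  0.46831093, -0.01159717,  1.60349276,  0.00598317,
        1.07140409, -0.05629994]), 'joint_velocities': array([-0.00283894, -0.00026415,  0.0003932 , -0.00319282,  0.0009355 ,
        0.00207857, -0.00055718]), 'joint_torque': array([ 5.18519209e-04, -5.21653819e+01, -1.25172190e-02, -2.44369876e+01,
       -5.67622797e-02,  1.40684264e-02,  5.00716669e-05]), 'tcp_pos': array([ 234.0741484 , -605.84406569,  213.73748581]), 'tcp_rot': array([-3.08684969e+00, -5.75621970e-01,  6.11707217e-04]), 'force': array([ 0.1279064 ,  0.44857607, -0.43905069]), 'wrist_torque': array([-0.03001635,  0.01494728, -0.0803496 ]), 'grip_force': 0.0, 'gripper_width': 91.76325662401472}
```

View pics/top0.png

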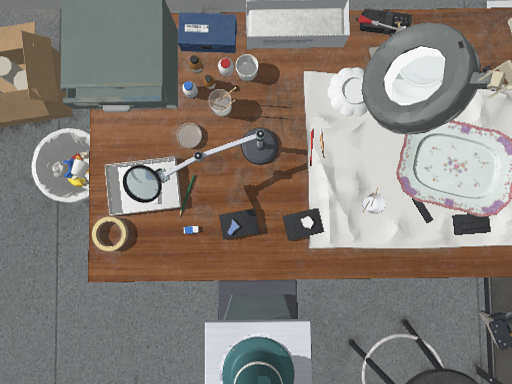

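View pics/scene0.png

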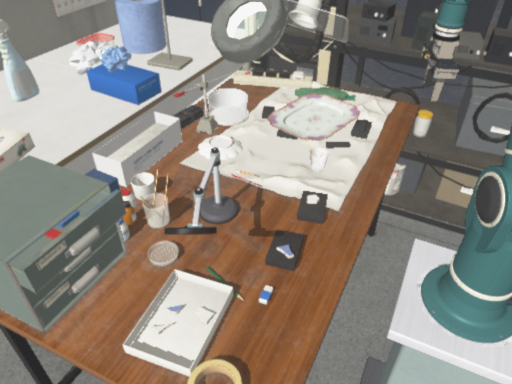

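The top view shows the post near (260,134), the elbow near (198,156), the raised lens near (142,183), and pads near (239,224), holding a blue sherd, and (304,224), holding a white one. I'll measure these next.

Run:
```python
from h import *
c=cams.read_camera("top");s=cams.read_camera("scene")
im=cv2.cvtColor(c["pixels"],cv2.COLOR_RGB2BGR);ims=cv2.cvtColor(s["pixels"],cv2.COLOR_RGB2BGR)
a=cv2.resize(im[205:245,210:330],None,fx=6,fy=6,interpolation=2)
b=cv2.resize(im[120:210,115:275],None,fx=4.5,fy=4.5,interpolation=2)[:, :720]
b=cv2.resize(im[118:208,115:275],(720,340),interpolation=2) if 0 else b
cv2.imwrite("pics/z.png",np.vstack([a,b[:360]])[:600])
hsv=cv2.cvtColor(im,cv2.COLOR_BGR2HSV)
def blobs(m,x0,y0,mn=15):
    n,l,st,ce=cv2.connectedComponentsWithStats(m.astype(np.uint8))
    return [(st[i].tolist(),l==i) for i in range(1,n) if st[i,4]>mn]
for nm,(x0,x1,y0,y1) in dict(L=(215,263,207,243),R=(280,327,205,243)).items():
    sub=im[y0:y1,x0:x1].astype(int);m=sub[:,:,0]>95
    if nm=="R": m=sub.min(2)>120
    for st,mk in blobs(m,0,0):
        ys,xs=np.where(mk);r=cv2.minAreaRect(np.c_[xs+x0,ys+y0].astype(np.float32))
        box=np.array([ray(c,u,v,28)[:2] for u,v in cv2.boxPoints(r)])
        print(nm,st,r,ray(c,*r[0],28).round(1),np.linalg.norm(np.diff(box,axis=0),axis=1).round(1))
        P=np.array([ray(c,u,v,33)[:2] for u,v in zip(xs+x0,ys+y0)]);(cc,rr)=cv2.minEnclosingCircle(P.astype(np.float32));print(cc,rr,P.mean(0))
P=ray(c,260.5,134,210);E=ray(c,198.5,156,210);print("post",P,"elbow",E,np.linalg.norm(P-E))
print("lens z~215",ray(c,142.5,183,215))
print([proj(s,p).round(1) for p in(P,E)])
```

```text
L [12, 12, 13, 17, 98] ((230.75001525878906, 227.25001525878906), (9.899495124816895, 13.435027122497559), 45.0) [432.   75.2  28. ] [39.8 29.4 39.8]
(432.9117126464844, 74.04918670654297) 23.748958587646484 [431.94533726  69.87488469]
R [29, 0, 18, 38, 366] ((317.5, 223.5), (37.0, 17.0), 90.0) [ 439.6 -182.3   28. ] [ 50.5 109.3  50.2]
(439.89501953125, -181.64031982421875) 60.16316604614258 [ 436.35834186 -188.50782762]
R [21, 11, 13, 13, 109] ((307.0000305175781, 222.00003051757812), (12.727920532226562, 9.899494171142578), 45.0) [ 444.5 -151.3   28. ] [29.4 37.5 29.4]
(443.5104064941406, -149.53819274902344) 19.26102066040039 [ 444.79194944 -150.51486536]
post [676.34297219 -15.19740389 210.        ] elbow [621.88284636 144.67722464 210.        ] 168.89583225448726
lens z~215 [554.18275556 287.22178479 215.        ]
[array([216.4, 148.9]), array([200.7, 189.4])]
```

View pics/z.png

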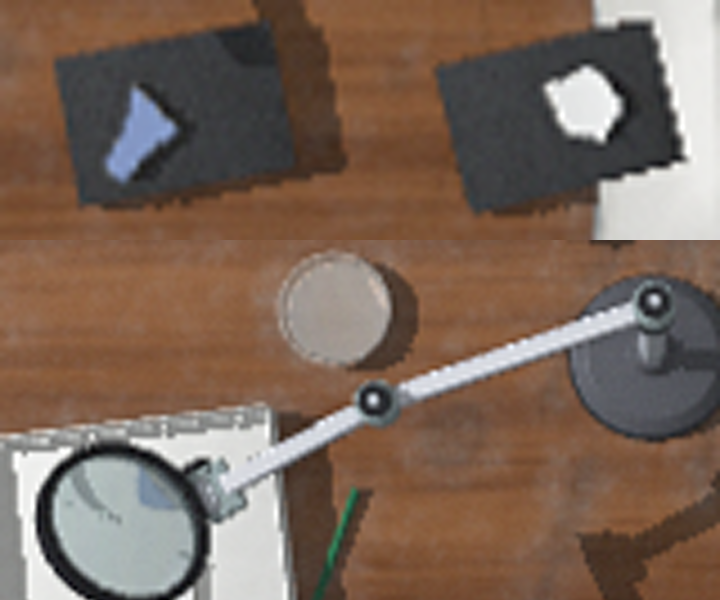

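The pointed sherd is the blue one, near (432,73) mm. The white one at (444,-150) is squarish. The inner bar reads 169 mm long, which matches the given 170 mm. Next I'll estimate the lens tip angle and the target joint positions.

Run:
```python
from h import *
c=cams.read_camera("top")
P=ray(c,259.7,132.9,210);E=ray(c,197.7,155.2,210);print("P,E",P,E,np.linalg.norm(P-E))
for a in np.arange(.3,1.01,.1):
    L=ray(c,142.2,182.8,190+60*np.sin(a));d=np.linalg.norm((L-E)[:2]);print(round(a,1),L.round(1),round(d-110-60*np.cos(a),1),np.degrees(np.arctan2(*(L-E)[[1,0]])).round(1))
print("fork",ray(c,163.8,175.,197))
T=np.array([432.5,72.5]);p=P[:2];d=T-p;D=np.linalg.norm(d);n=np.array([-d[1],d[0]])/D
for s in(1,-1):
    e=p+d/2+s*n*np.sqrt(170**2-D*D/4);ang=lambda v:np.degrees(np.arctan2(v[1],v[0]))%360
    print("E target",e,"inner",ang(e-p),"now",ang((E-P)[:2]),"outer",ang(T-e))
# pad bounds
g=cv2.cvtColor(c["pixels"],cv2.COLOR_RGB2GRAY)
b=c["pixels"].astype(int)[205:243,215:265,2]-0
u=c["pixels"].astype(int)[205:245,210:265];m=((u[:,:,2]>u[:,:,0]+25)).astype(np.uint8)
n,l,st,ce=cv2.connectedComponentsWithStats(m);i=1+np.argmax(st[1:,4]);ys,xs=np.where(l==i)
Q=np.array([ray(c,x+210,y+205,33)[:2] for x,y in zip(xs,ys)]);r=cv2.minAreaRect(Q.astype(np.float32));print(r,Q.mean(0),cv2.minEnclosingCircle(Q.astype(np.float32)))
```

```text
P,E [679.22905227 -13.18457851 210.        ] [623.9796237  146.72024045 210.        ] 169.18052631566175
0.3 [555.2 290.  207.7] -8.4 115.6
0.4 [554.8 288.4 213.4] -7.6 116.0
0.5 [554.4 287.  218.8] -6.1 116.4
0.6 [554.1 285.6 223.9] -4.1 116.7
0.7 [553.7 284.2 228.7] -1.5 117.1
0.8 [553.4 283.  233. ] 1.7 117.4
0.9 [553.1 282.  237. ] 5.4 117.7
1.0 [552.9 281.  240.5] 9.5 117.9
fork [575.45119109 236.83006608 197.        ]
E target [520.15886516 -73.15686856] inner 200.65733526781443 now 109.06077175574148 outer 121.04026870946717
E target [591.57018711 132.47229005] inner 121.04026870946714 now 109.06077175574148 outer 200.65733526781443
((432.1236572265625, 73.37540435791016), (27.18688201904297, 37.529685974121094), 44.39930725097656) [431.94022415  69.69063398] ((432.89276123046875, 74.06234741210938), 21.44285011291504)
```

jog_arm(
  deltas=[
    [1,0.1,0.2,0.4,0,0,0],
    [1,0.2,0.5,0.75,0,0,0],
    [1,0.3,0.85,0.75,0,0,0],
    [1,0.33,1,0.75,0,0,0],
  ],
)

```text
t: 0.75
tcp_pos: [285.7, -453.6, 328.8]
tcp_rot: [3.085, 0.581, 0.003]
force: [-0.4, -0.6, -0.3]
gripper_width: 54.0
grip_force: 0.0
```

jog_arm(
  deltas=[
    [1,0.11,0.33,0,0,0,0],
    [1,0.22,0.67,0,0,0,0],
    [1,0.33,1,0,0,0,0],
  ],
)

```text
t: 1.12
tcp_pos: [333.6, -304.5, 327.2]
tcp_rot: [3.088, 0.576, 0.0]
force: [0.5, -0.4, 0.5]
gripper_width: 23.7
grip_force: 0.0
```

jog_arm(
  deltas=[
    [1,0.11,0.33,0,0,0,0],
    [1,0.22,0.67,0,0,0,0],
    [1,0.33,1,0,0,0,0],
  ],
)

```text
t: 1.5
tcp_pos: [383.0, -154.5, 327.3]
tcp_rot: [3.088, 0.576, 0.001]
force: [0.6, 0.1, -0.5]
gripper_width: 0.2
grip_force: 0.0
```

jog_arm(
  deltas=[
    [1,0.07,0.33,0,0,0,0],
    [1,0.14,0.67,0,0,0,0],
    [1,0.2,1,0,0,0,0],
    [1,0.2,1,0,0,0,0],
  ],
)

```text
t: 2.0
tcp_pos: [412.9, -2.8, 327.4]
tcp_rot: [-3.086, -0.587, -0.001]
force: [0.7, -1.0, 0.3]
gripper_width: 0.4
grip_force: 0.0
```

jog_arm(
  deltas=[
    [1,0.13,0.33,0,0,0,0],
    [1,0.27,0.67,0,0,0,0],
    [1,0.4,1,0,0,0,0],
  ],
)

```text
t: 2.38
tcp_pos: [473.7, 143.5, 327.1]
tcp_rot: [3.088, 0.572, 0.001]
force: [0.9, 0.3, 0.5]
gripper_width: 0.0
grip_force: 0.0
```

jog_arm(
  deltas=[
    [1,0.19,0.29,0,0,0,0],
    [1,0.38,0.58,0,0,0,0],
    [1,0.56,0.87,0,0,0,0],
    [1,0.56,0.87,0,0,0,0],
    [1,0.56,0.87,0,0,0,0],
  ],
)

```text
t: 3.0
tcp_pos: [556.9, 272.7, 326.4]
tcp_rot: [3.087, 0.574, -0.002]
force: [-0.4, 0.2, 0.7]
gripper_width: 0.6
grip_force: 0.0
```

Run:
```python
from h import *
s=env.read_state();print(s['tcp_pos'],s['joint_positions'])
c=snap("scene","s1");im=cv2.imread("pics/s1.png");cv2.imwrite("pics/s1z.png",cv2.resize(im[60:310,80:330],None,fx=2.4,fy=2.4,interpolation=2))
for n,p in dict(elb=(624,146.7,210),tip=(573.5,244.5,190),far75=(573.5-.459*80,244.5+.889*80,265)).items(): print(n,(proj(c,p)-[80,60])*2.4)
```

```text
[556.9080992  272.70502407 326.37372831] [ 0.02089052  0.43575365 -0.73746106  1.50816333  0.29834608  1.31473875
 -1.94945938]
elb [286.50728851 311.0064401 ]
tip [276.45404755 408.155792  ]
far75 [257.34503642 410.20789341]
```

View pics/s1z.png

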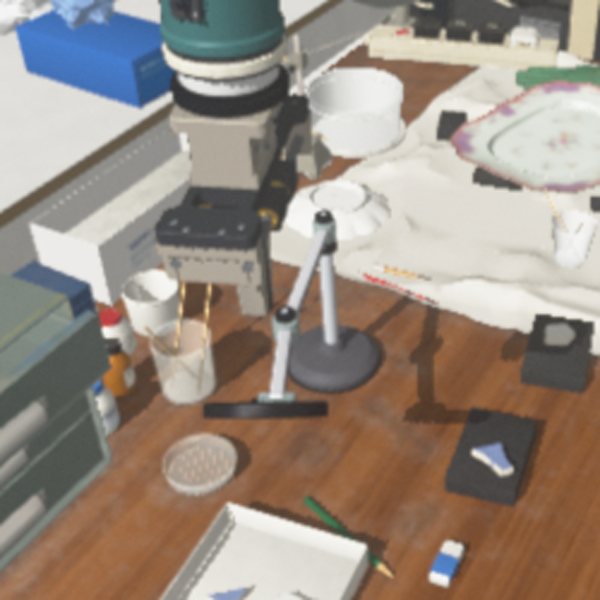

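The lens is seen edge-on in the scene view at zoom (265,410). With that view direction the tip angle is about 0.76 rad, matching the top view. I'll press the outer edge down along its arc.

jog_arm(
  deltas=[
    [1,-0.07,0.14,-0.25,0,0,0],
    [1,-0.07,0.14,-0.36,0,0,0],
    [1,-0.09,0.18,-0.42,0,0,0],
    [1,-0.1,0.2,-0.47,0,0,0],
    [1,-0.12,0.24,-0.54,0,0,0],
    [1,-0.13,0.27,-0.6,0,0,0],
    [1,-0.15,0.3,-0.67,0,0,0],
    [1,-0.15,0.32,-0.73,0,0,0],
  ],
)

```text
t: 4.05
tcp_pos: [533.9, 322.4, 216.8]
tcp_rot: [3.088, 0.576, -0.001]
force: [0.4, -1.4, 2.3]
gripper_width: 0.3
grip_force: 0.8
```

jog_arm(
  deltas=[
    [1,0,0.01,-0.04,0,0,0],
    [1,-0.01,0.02,-0.08,0,0,0],
    [1,-0.02,0.03,-0.11,0,0,0],
    [1,-0.02,0.03,-0.13,0,0,0],
    [1,-0.02,0.03,-0.14,0,0,0],
    [1,-0.02,0.03,-0.14,0,0,0],
  ],
)

```text
t: 4.8
tcp_pos: [531.9, 325.9, 196.6]
tcp_rot: [3.088, 0.575, 0.001]
force: [2.9, -4.6, 0.6]
gripper_width: 0.7
grip_force: 2.0
```

jog_arm(
  deltas=[
    [1,0.005,-0.01,-0.01,0,0,0],
    [1,0.01,-0.02,-0.02,0,0,0],
    [1,0.01,-0.02,-0.03,0,0,0],
    [1,0.01,-0.02,-0.03,0,0,0],
  ],
)

```text
t: 5.3
tcp_pos: [532.1, 324.6, 192.3]
tcp_rot: [-3.087, -0.577, 0.001]
force: [-0.4, 0.3, 2.5]
gripper_width: 0.1
grip_force: 1.3
```

Run:
```python
from h import *
s=env.read_state();print(s['tcp_pos'],s['force'])
c=snap("scene","s2");im=cv2.imread("pics/s2.png");cv2.imwrite("pics/s2z.png",cv2.resize(im[130:310,80:280],None,fx=3,fy=3,interpolation=2))
```

```text
[532.13104614 324.63918546 192.30380549] [-0.38950705  0.34693762  2.47408452]
```

View pics/s2z.png

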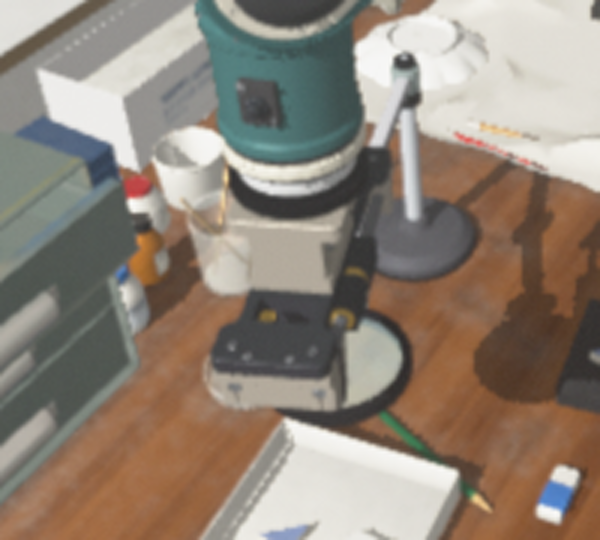

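The lens is now nearly flat, and the fingers sit inside the far part of the ring. The force is still only friction level, so I'll press on until the stop shows.

jog_arm(
  deltas=[
    [1,0,0,-0.01,0,0,0],
    [1,0,0,-0.02,0,0,0],
    [1,0,0,-0.02,0,0,0],
  ],
)

```text
t: 5.72
tcp_pos: [533.0, 325.1, 190.8]
tcp_rot: [-3.087, -0.577, -0.003]
force: [-1.3, 0.5, 9.8]
gripper_width: 0.5
grip_force: 4.8
```

jog_arm(
  deltas=[
    [1,0,0,-0.01,0,0,0],
    [1,0,0,-0.02,0,0,0],
    [1,0,0,-0.02,0,0,0],
  ],
)

```text
t: 6.1
tcp_pos: [534.1, 325.6, 189.4]
tcp_rot: [-3.086, -0.576, -0.008]
force: [-0.8, -0.9, 16.4]
gripper_width: 0.5
grip_force: 8.0
```

jog_arm(
  deltas=[
    [1,0,0,0.3,0,0,0],
    [1,0,0,0.6,0,0,0],
    [1,0.2,-0.2,0.6,0,0,0],
    [1,0.5,-0.5,0.6,0,0,0],
    [1,0.88,-0.8,0.6,0,0,0],
    [1,0.88,-1,0.6,0,0,0],
    [1,0.88,-1,0.6,0,0,0],
  ],
)

```text
t: 6.98
tcp_pos: [666.1, 168.7, 274.4]
tcp_rot: [3.088, 0.565, -0.003]
force: [0.6, 0.9, -0.2]
gripper_width: 0.5
grip_force: 0.0
```

Run:
```python
from h import *
s=env.read_state();print(s['tcp_pos'],s['force'],s['joint_positions'])
c=snap("top","t2");im=cv2.imread("pics/t2.png");cv2.imwrite("pics/t2z.png",cv2.resize(im[100:250,90:290],None,fx=3.6,fy=3.6,interpolation=2))
```

```text
[666.10318767 168.74565116 274.43645987] [ 0.56457507  0.9116749  -0.23840425] [ 0.13357598  0.58443437 -0.67034561  1.40029747  0.36676021  1.28498646
 -1.76832385]
```

View pics/t2z.png

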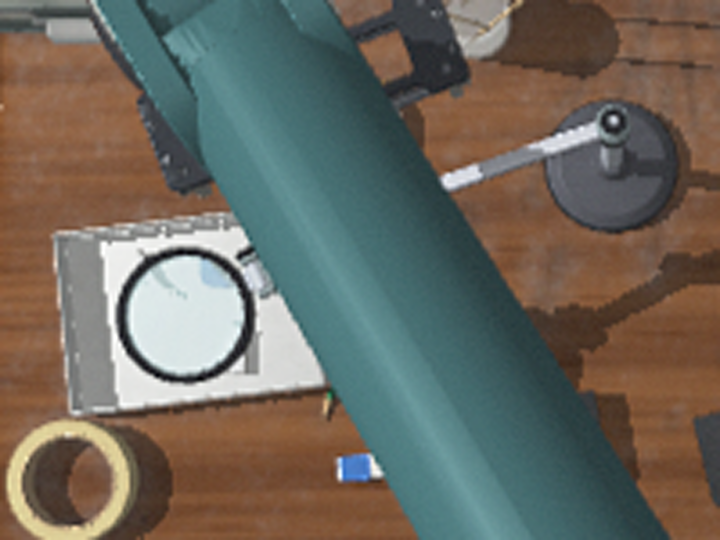

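The lens now looks like a full circle centred at zoom (187,314), so it is level, and the post and bar have not moved. Next I'll go behind the inner bar and lower the fingers.

jog_arm(
  deltas=[
    [1,0,-0.32,0,0,0,0],
    [1,0,-0.32,0,0,0,0],
    [1,0,-0.32,-0.3,0,0,0],
    [1,0,-0.32,-0.55,0,0,0],
    [1,0,-0.32,-0.6,0,0,0],
    [1,0,-0.32,-0.61,0,0,0],
    [1,0,-0.32,-0.61,0,0,0],
  ],
)

```text
t: 7.9
tcp_pos: [665.6, 126.8, 186.4]
tcp_rot: [-3.088, -0.577, -0.004]
force: [0.5, -0.7, 0.1]
gripper_width: 0.3
grip_force: 0.0
```

jog_arm(
  deltas=[
    [1,-0.04,-0.015,0,0,0,0],
    [1,-0.08,-0.03,0,0,0,0],
    [1,-0.11,-0.035,0,0,0,0.01],
    [1,-0.14,-0.045,0,0,0,0.02],
    [1,-0.17,-0.06,0,0,0,0.03],
    [1,-0.2,-0.07,0,0,0,0.04],
    [1,-0.23,-0.08,0,0,0,0.045],
    [1,-0.23,-0.08,0,0,0,0.05],
  ],
)

```text
t: 8.9
tcp_pos: [632.6, 115.3, 185.5]
tcp_rot: [-3.031, -0.818, -0.012]
force: [7.2, 4.8, -4.1]
gripper_width: 0.3
grip_force: 4.2
```

jog_arm(
  deltas=[
    [1,-0.02,-0.01,0,0,0,0.01],
    [1,-0.04,-0.02,0,0,0,0.02],
    [1,-0.06,-0.03,0,0,0,0.02],
    [1,-0.06,-0.03,0,0,0,0.02],
  ],
)

```text
t: 9.4
tcp_pos: [623.5, 111.5, 185.6]
tcp_rot: [-3.003, -0.913, -0.012]
force: [6.9, 4.6, -4.9]
gripper_width: 0.7
grip_force: 4.4
```

jog_arm(
  deltas=[
    [1,0.05,0.02,0,0,0,0],
    [1,0.1,0.04,0,0,0,0],
    [1,0.1,0.04,0.3,0,0,0],
    [1,0.1,0.04,0.6,0,0,0],
    [1,0.1,0.3,0.6,0,0,0],
    [1,0.1,0.7,0.6,0,0,0],
    [1,0.1,1,0.6,0,0,0],
    [1,0.1,1,0.6,0,0,0],
  ],
)

```text
t: 10.4
tcp_pos: [634.3, 264.3, 274.4]
tcp_rot: [-3.001, -0.922, 0.001]
force: [-0.3, 0.2, 0.5]
gripper_width: 0.4
grip_force: 0.0
```

Run:
```python
from h import *
s=env.read_state();print(s['tcp_pos'],s['force'],s['joint_positions'])
c=snap("top","t3");im=cv2.imread("pics/t3.png");cv2.imwrite("pics/t3z.png",cv2.resize(im[100:250,90:290],None,fx=3.6,fy=3.6,interpolation=2))
```

```text
[634.34237121 264.33039903 274.44735673] [-0.32357268  0.16611822  0.45849619] [ 0.02783094  0.60348208 -0.73880108  1.39879282  0.40578402  1.29459028
 -1.70707059]
```

View pics/t3z.png

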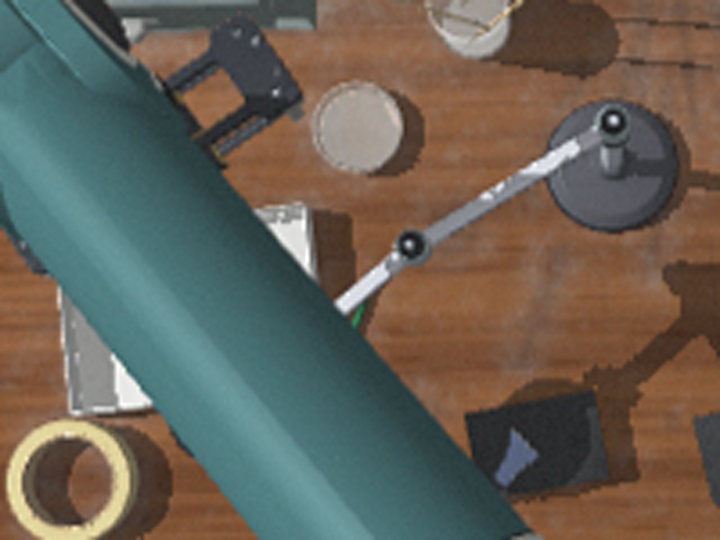

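Run:
```python
from h import *
c=cams.read_camera("top")
P=ray(c,259.5,133.1,210);E=ray(c,203.7,167.3,210);B=ray(c,90+342/3.6-.5,100+308/3.6-.5,197);E2=ray(c,203.7,167.3,210)
a=lambda v:np.degrees(np.arctan2(v[1],v[0]))%360
print(P,E,np.linalg.norm(P-E),a(E-P),B,a(B-E))
T=np.array([432.3,73]);print(np.linalg.norm(T-E[:2]),a(T-E[:2]))
u=(T-E[:2])/np.linalg.norm(T-E[:2]);L=E[:2]+170*u;print("lens would be",L,L-T)
```

```text
[678.71825632 -12.66295076 210.        ] [592.56062936 131.51728606 210.        ] 167.96153539560575 120.86122667789999 [548.5576492  183.19133672 197.        ] 130.41601796427926
170.6099120508831 200.05907184414158
lens would be [432.87291448  73.20919299] [0.57291448 0.20919299]
```

The bars now have the elbow at (592.6,131.5), which is right: after the outer swing the lens would land within about 1 mm of the target. I'll go behind the outer bar next.

jog_arm(
  deltas=[
    [1,-0.2,-0.2,0,0,0,0.015],
    [1,-0.4,-0.39,0,0,0,0.03],
    [1,-0.4,-0.39,0,0,0,0.033],
    [1,-0.4,-0.39,-0.3,0,0,0.033],
    [1,-0.4,-0.39,-0.55,0,0,0.033],
    [1,-0.4,-0.39,-0.6,0,0,0.033],
    [1,-0.4,-0.39,-0.6,0,0,0.033],
  ],
)

```text
t: 11.38
tcp_pos: [577.1, 200.7, 185.1]
tcp_rot: [-2.955, -1.065, -0.001]
force: [0.4, 0.2, 0.6]
gripper_width: 0.4
grip_force: 0.0
```

jog_arm(
  deltas=[
    [1,-0.1,-0.04,0,0,0,0],
    [1,-0.14,-0.07,0,0,0,0.028],
    [1,-0.175,-0.09,0,0,0,0.056],
    [1,-0.207,-0.117,0,0,0,0.083],
    [1,-0.236,-0.144,0,0,0,0.111],
    [1,-0.263,-0.175,0,0,0,0.139],
    [1,-0.287,-0.207,0,0,0,0.167],
    [1,-0.287,-0.207,0,0,0,0.167],
  ],
)

```text
t: 12.38
tcp_pos: [534.4, 171.0, 186.7]
tcp_rot: [2.579, 1.794, 0.007]
force: [-1.1, 3.5, 1.9]
gripper_width: 0.5
grip_force: 1.4
```

jog_arm(
  deltas=[
    [1,-0.022,-0.043,0,0,0,0.028],
    [1,-0.039,-0.079,0,0,0,0.056],
    [1,-0.054,-0.117,0,0,0,0.083],
    [1,-0.065,-0.157,0,0,0,0.111],
    [1,-0.072,-0.197,0,0,0,0.139],
    [1,-0.077,-0.237,0,0,0,0.167],
    [1,-0.077,-0.277,0,0,0,0.194],
    [1,-0.077,-0.277,0,0,0,0.194],
  ],
)

```text
t: 13.38
tcp_pos: [522.6, 128.7, 185.7]
tcp_rot: [1.923, 2.483, 0.003]
force: [-1.0, 1.4, 1.7]
gripper_width: 0.5
grip_force: 1.3
```

Run:
```python
from h import *
s=env.read_state();t=s['tcp_pos'];print(t,s['tcp_rot'],s['force'])
v=t[:2]-[592.6,131.5];r=np.hypot(*v);print(r,np.degrees(np.arctan2(v[1],v[0]))%360+np.degrees(np.arcsin(16.3/r)))
```

```text
[522.55381009 128.71181764 185.73720025] [1.9229176  2.48323114 0.00309086] [-1.02268722  1.3910069   1.736084  ]
70.10165962642215 195.7248984104325
```

jog_arm(
  deltas=[
    [1,0.004,-0.017,0,0,0,0.012],
    [1,0.011,-0.034,0,0,0,0.024],
    [1,0.011,-0.034,0,0,0,0.024],
  ],
)

```text
t: 13.75
tcp_pos: [523.4, 122.8, 184.5]
tcp_rot: [-1.825, -2.557, 0.0]
force: [-2.1, 2.4, 2.3]
gripper_width: 0.2
grip_force: 1.6
```

jog_arm(
  deltas=[
    [1,-0.03,0.08,0,0,0,0],
    [1,-0.05,0.15,0,0,0,0],
    [1,-0.05,0.15,0.3,0,0,0],
    [1,-0.05,0.15,0.7,0,0,0],
    [1,0,0.5,0.7,0,0,0],
    [1,0,0.9,0.7,0,0,0],
    [1,0,1,0.7,0,0,0],
  ],
)

```text
t: 14.62
tcp_pos: [521.4, 277.5, 289.8]
tcp_rot: [-1.817, -2.562, -0.002]
force: [-1.5, 0.2, -0.5]
gripper_width: 0.4
grip_force: 0.0
```

jog_arm(
  deltas=[
    [1,0,0.3,0,0,0,0],
    [1,0,0.6,0,0,0,0],
    [1,0,0.8,0,0,0,0],
    [1,0,0.8,0,0,0,0],
  ],
)

```text
t: 15.12
tcp_pos: [521.9, 395.0, 289.0]
tcp_rot: [-1.82, -2.56, 0.001]
force: [-0.4, 0.2, 0.3]
gripper_width: 0.6
grip_force: 0.0
```

Run:
```python
from h import *
s=env.read_state();print(s['tcp_pos'],s['force'])
c=snap("top","t4");im=cv2.imread("pics/t4.png");cv2.imwrite("pics/t4z.png",cv2.resize(im[110:260,180:330],None,fx=4,fy=4,interpolation=2))
```

```text
[521.86130827 395.02781031 289.00095762] [-0.38237188  0.15828315  0.28154003]
```

View pics/t4z.png

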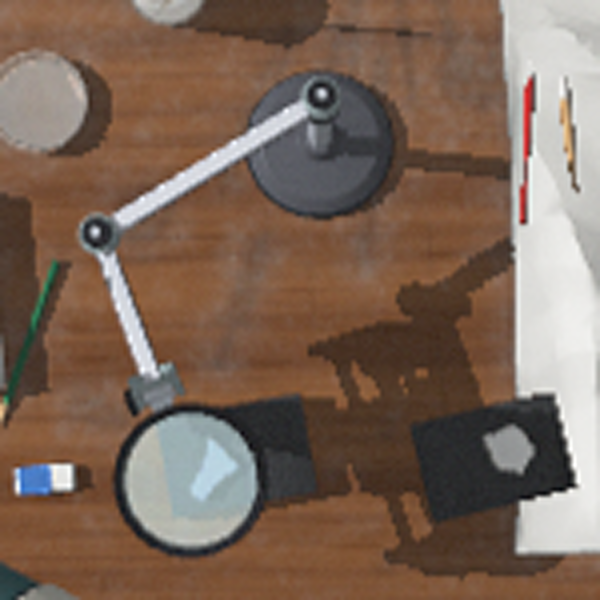

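The ring appears at zoom (189,481) with the sherd inside it. The remaining offset should be parallax, which I'll check numerically.

Run:
```python
from h import *
c=cams.read_camera("top");T=np.array([432.3,73])
g=c["pixels"].max(2)[205:255,205:250]
m=(g<60).astype(np.uint8)
h,_=cv2.findContours((g>75).astype(np.uint8),cv2.RETR_LIST,cv2.CHAIN_APPROX_NONE)
u0,v0=180+189/4-.5,110+481/4-.5
# rim: first dark->bright radially, subpixel via polar
G=cv2.cvtColor(c["pixels"],cv2.COLOR_RGB2GRAY)
pol=cv2.warpPolar(G,(30*4,360),(u0,v0),30,cv2.WARP_POLAR_LINEAR|cv2.INTER_LINEAR).astype(float)
d=np.diff(cv2.GaussianBlur(pol,(9,1),0),axis=1)[:,48:72];k=48+d.argmin(1)   # inner edge bright->dark
t=np.radians(np.arange(360));r=(k+.5)/4
W=np.array([ray(c,u0+a*np.cos(b),v0+a*np.sin(b),194)[:2] for a,b in zip(r,t)]).astype(np.float32)
e=cv2.fitEllipse(W);print("inner ring",e,"off",np.array(e[0])-T)
E=ray(c,180+97/4-.5,110+233/4-.5,210);print("elbow",E,"dist",np.linalg.norm(np.array(e[0])-E[:2]))
s=cams.read_camera("scene");cv2.imwrite("pics/s5z.png",cv2.resize(cv2.cvtColor(s["pixels"],cv2.COLOR_RGB2BGR)[120:320,180:380],None,fx=3,fy=3,interpolation=2))
print((proj(s,(*e[0],190))-[180,120])*3)
```

```text
inner ring ((432.4511413574219, 73.93159484863281), (85.1612777709961, 86.16901397705078), 95.20103454589844) off [0.15114136 0.93159485]
elbow [591.4010986  131.39690848 210.        ] dist 169.01878942721413
[329.50023544 248.21554161]
```

View pics/s5z.png

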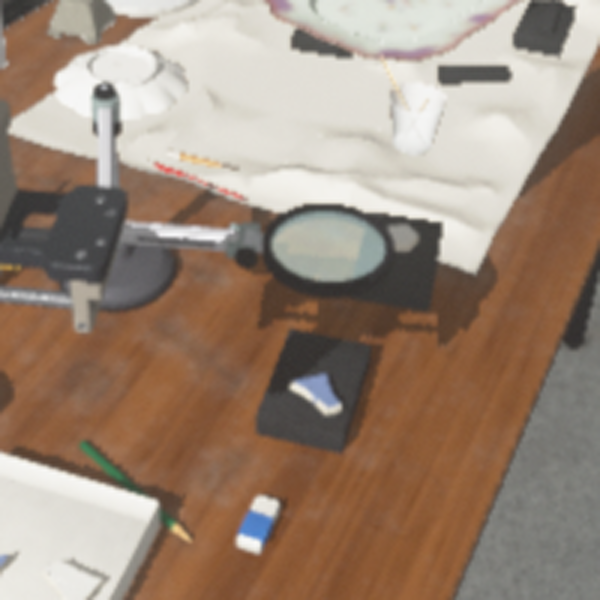

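The ring is centred within 1 mm of the sherd. It measures as a circle 85 x 86 mm and matches its projected height in the scene view. Nothing else has moved and the arm is clear, so I'm handing in.

```bash
python3 -c "
from bench import env
print(env.hand_in())"
```

```text
the job is handed in; nothing more can be done
None
```

I handed in the job at about 15 s: the lens is tipped down level against its stop and centred about 1 mm from the pointed sherd's centre, with the whole sherd inside the ring, the magnifier let go and nothing else seen to have moved.

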